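# Row up the cryovial boxes and hold the sprung cooler lid at its marker

### The job

Get the station ready for loading: set the two orange cryovial boxes upright side by side in a neat row, centred on the dark line of the beech tray, square to the tray and no more than a finger's width apart. Then lift the white vial cooler's spring-loaded lid until the red stripe on its edge is parallel and level with the green marker arm, and hold it still there: the program finishes with the gripper still holding the lid up. Leave the marker arm, the drawer, the tube rack, the tip box, the petri dish and the amber jar where they are.

Things in the scene. Friction and masses are not known exactly. Their poses are not given: they have to be found in the camera images.
- box_a: Orange closed cryovial box, 76 x 76 x 52 mm, 0.25 kg or so, with a carry rib standing on the middle of its lid: 14 mm wide along the box's x, 56 mm long along its y, 22 mm high (rib top 74 mm above the underside). Origin at the centre of the underside, z up. Starts on the bench between tray and cooler.
- box_b: The other orange cryovial box, same shape and axes as box_a.
- tray: Pale beech tray on a low wooden frame with a drawer, fixed, 170 (x) by 260 mm (y). Origin at the centre of its footprint on the bench, z up. Tray floor 64 mm above the origin; rim 8 mm thick, 10 mm high all round (inside 154 x 244 mm). The row line, dark, 6 mm wide, runs along its y axis at x = 0.
- drawer_pull (a point): Tip of the small steel knob on the drawer under the tray, on the side that faces the robot; to be left alone.
- cooler: White vial cooler, fixed, 215 x 150 x 100 mm, front to the robot (-x), carrying the lid, a white arc and the green marker arm on its +y side. Origin under its middle; the lid's hinge axis runs along y at x = +90, z = 108 mm, so on its far side. Arc and marker reach up to 270 mm above the bench.
- lid: Grey cooler lid, 205 x 150 x 16 mm, 0.35 kg, red stripes on its edges. Origin on the hinge axis at mid-thickness, far side; hinge axis = its y. Lid spans x = -200 to +5 mm. Shut at the start: x level, from handle to hinge, z up. Turns about +y (handle side rises), 0 to 1.3 rad. Spring and weight pull it shut (5 N straight up at the handle when shut, 15 N at 0.75 rad).
- lid_handle (a point): Middle of the lid's round steel handle bar, 12 mm thick, 90 mm long, parallel to the hinge, on two end posts, 45 mm above the lid's top face; in the lid's frame x = -165, y = 0, z = +53 mm. Room all round for fingers. The bar can turn between the pads, so the tool may stay vertical as the lid turns.
- mark: Green marker arm, 215 mm long, 10 mm high, beside the lid's +y edge, held by friction. Origin: the lid's origin (on the hinge axis); the arm runs along its own -x, 93 mm to +y of the origin, and is set 0.35 to 0.75 rad up from level. At the marked angle the x axes of lid and arm are parallel.
- mark_tip (a point): Green tab at the end of the marker arm (26 x 20 x 10 mm), 215 mm from the hinge axis; to be left alone.
- rack: Chrome tube rack with capped tubes, 70 x 170 x 104 mm; origin under its centre. Bystander.
- tip_box: Purple pipette tip box, 87 x 124 x 87 mm; origin under its centre. Bystander.
- petri: Glass petri dish with lid, 96 mm across, 17 mm high; origin under its centre. Bystander.
- jar: Amber specimen jar with white cap, 60 mm across, 85 mm high; origin under its centre. Bystander.

How it is judged (in metres and radians):
On the way, in this order (a step that is already met when the one before it is completed fails the run):
1. both orange boxes stand released in a neat row on the tray's line, the lid still shut (x of box_a in the frame of tray between -0.012 and 0.012 m and y of box_a in the frame of tray between -0.095 and 0.095 m and z of box_a in the frame of tray between 0.058 and 0.07 m and angle between each of box_a, box_b's own z axis and vertical below 0.06 rad and linear speed of each of box_a, box_b below 0.02 m/s and contact force between the fingers and box_a below 0.1 N and (angle between the x axis of box_a and the x axis of tray, either way round below 0.14 rad or angle between the x axis of box_a and the y axis of tray, either way round below 0.14 rad) and x of box_b in the frame of tray between -0.012 and 0.012 m and y of box_b in the frame of tray between -0.095 and 0.095 m and z of box_b in the frame of tray between 0.058 and 0.07 m and contact force between the fingers and box_b below 0.1 N and (angle between the x axis of box_b and the x axis of tray, either way round below 0.14 rad or angle between the x axis of box_b and the y axis of tray, either way round below 0.14 rad) and horizontal distance between box_a and box_b between 0.072 and 0.098 m and angle between lid's own z axis and vertical below 0.1 rad), for 0.2 s.
2. the fingers hold the lid still at the marker's angle (angle between the x axis of lid and the x axis of mark, either way round below 0.07 rad and contact force between the fingers and lid above 1.5 N and angular speed of lid below 0.08 rad/s), for 0.4 s.
At the end, for the whole second after the job is handed in: Both boxes upright at rest on the tray floor, released, centres within 12 mm of the dark line, 72 to 98 mm apart, within 95 mm of its middle, square within 0.14 rad (quarter turns allowed); the fingers hold the lid still (over 1.5 N) within 0.07 rad of the marker arm (all of step 2 and x of box_a in the frame of tray between -0.012 and 0.012 m and y of box_a in the frame of tray between -0.095 and 0.095 m and z of box_a in the frame of tray between 0.058 and 0.07 m and angle between each of box_a, box_b's own z axis and vertical below 0.06 rad and linear speed of each of box_a, box_b below 0.02 m/s and contact force between the fingers and box_a below 0.1 N and (angle between the x axis of box_a and the x axis of tray, either way round below 0.14 rad or angle between the x axis of box_a and the y axis of tray, either way round below 0.14 rad) and x of box_b in the frame of tray between -0.012 and 0.012 m and y of box_b in the frame of tray between -0.095 and 0.095 m and z of box_b in the frame of tray between 0.058 and 0.07 m and contact force between the fingers and box_b below 0.1 N and (angle between the x axis of box_b and the x axis of tray, either way round below 0.14 rad or angle between the x axis of box_b and the y axis of tray, either way round below 0.14 rad) and horizontal distance between box_a and box_b between 0.072 and 0.098 m); the arm keeps its last pose, push and grip.
It fails at once if the green marker arm is shifted more than 12 mm (distance of mark_tip from where it was at the start of the episode above 0.012 m).
It fails at once if the drawer is moved more than 20 mm (distance of drawer_pull from where it was at the start of the episode above 0.02 m).
It fails at once if the tube rack, tip box, petri dish or amber jar is moved more than 20 mm (distance of any of rack, tip_box, petri, jar from where it was at the start of the episode above 0.02 m).
It also fails if it takes over 72 s, if anything falls off the work surface, if the arm or the gripper's body presses on something with over 40 N, if the wrist force passes 120 N, or if a joint passes its speed limit or range.

### The arm

A 6-joint arm with a two-finger parallel gripper is mounted at the origin on the work surface. World frame = base frame: x ahead of the robot, y to its left, z up, the work surface at z = 0. Lengths are in mm, angles in rad, forces in N, time in s.
With the tool pointing down it reaches from about 350 to 875 mm from the base axis. Payload 4.2 kg.
Tool frame: the origin (TCP) lies midway between the tips of the shut fingers; the grasp point (between the pads) lies 19 mm behind it (arm.tcp_to_grasp is the distance from the TCP to the grasp point, in mm); z points along the fingers, y is the line along which they close (so a half turn about z gives the same grasp; the last joint's range is limited). The gripper opens to 87 mm and grips with 3 to 60 N. Pads are 19 mm wide; open, the fingers measure 117 mm over their backs; the gripper's body (75 mm by 190 mm) begins 51 mm behind the grasp point.
Start: joints at [1.507, 0.385, 0.008, 0, -1.194, -0.259], TCP at [198.232, 592.708, 222.55] pointing down, gripper open.
Joint ranges: [-3.14, 3.14], [-1.21, 2.06], [-1.07, 1.41], [-3.16, 2.05], [-2.99, -0.16], [-3.1, 3.1]. Speed limits (rad/s): [2.79, 2.79, 3.14, 3.14, 3.14, 3.14].

### API

Orientations are given as [roll, pitch, yaw] about the fixed x, y, z axes, in that order (R = Rz(yaw) Ry(pitch) Rx(roll)).
In Python, from station import arm gives the robot as it stands. Calls block until the motion is done:
- arm.reach(position, orientation): joint-space move of the TCP to a pose.
- arm.move_straight(position, attitude=None, speed=150, guard=None): straight line of the TCP; attitude=None keeps the orientation; speed is the mean speed in mm/s. With guard (N) it stops when the force on the tool has changed by that much, and returns True; else False.
- arm.goto_joints(angles): joint-space move.
- arm.set_gripper(opening, grip_force=None): finger opening in mm; grip_force is the grip in N (None keeps the last); returns when the fingers have stopped.
- arm.wait(seconds).
- arm.ik(position, orientation): joint angles nearest the present ones, or None.
- arm.get_obs(): the state.
- arm.camera(name): name is "scene" or "top" or "wrist"; returns a dict with "pixels" (480x640x3 uint8, red, green, blue), "z_map" (480x640 float32, mm along the optical axis (not along the pixel's ray), 0 where there is no reading), "K" (3x3 intrinsics, pixels), "rvec" (rotation vector, rad) and "tvec" (3), from world to camera coordinates, as OpenCV has them. Camera axes: x right, y down, z forward; pixel columns grow to the right and rows downward; lengths in mm; the calibration is good to about 2 mm. A picture is of the moment at which its call begins.
A pose or a line that the arm cannot do raises arm.IKError and nothing moves.
- arm.finish_job(): hands the job in; it is judged then, once.
The state is a dict: "t": time; "joint_pos": joint angles; "dq": joint speeds; "tau": joint torques, N m; "tcp_pos": TCP position; "eef_rot": TCP orientation; "ft_force": force on the tool from outside, world axes, zero at the start; "torque": the same for the moment, N m; "gripper_width": finger opening in mm; "grip_force": force on a finger pad.
Only numpy, scipy, OpenCV 4.12 (cv2) and the standard library are available. Lean on these libraries where they do the work, as an engineer would, in place of code of your own. Each camera call takes 0.05 s, during which the arm holds its last target. There are 200 camera calls.

## Working session

There is one attempt and no reset: what is moved stays moved. The work goes in short steps, each a Python script; the robot and the scene stay as the last script left them, time stands still between calls to the robot, and variables do not carry over. Pictures are saved under pics/ and viewed, at most 10 in all, crops included, and the job is handed in when it is done.

```bash
mkdir -p pics; ls; cat > h.py <<'E'
import numpy as np, cv2
from station import arm
def snap(name, f=None):
    c=arm.camera(name); 
    if f: cv2.imwrite('pics/'+f, c['pixels'][:,:,::-1])
    return c
def cam(c):
    R=cv2.Rodrigues(np.array(c['rvec'],float))[0]; t=np.array(c['tvec'],float).ravel()
    return R,t,np.array(c['K'],float)
def ray(c,uv):
    R,t,K=cam(c); d=R.T@np.linalg.solve(K,[uv[0],uv[1],1.]); return -R.T@t,d
def onplane(c,uv,z):
    o,d=ray(c,uv); return o+d*(z-o[2])/d[2]
def depthpts(c,mask=None):
    R,t,K=cam(c); z=c['z_map']; m=(z>0) if mask is None else (z>0)&mask
    v,u=np.nonzero(m); zz=z[v,u]
    P=np.c_[(u-K[0,2])/K[0,0]*zz,(v-K[1,2])/K[1,1]*zz,zz]
    return (P-t)@R, u, v
def tri(c1,p1,c2,p2):
    o1,d1=ray(c1,p1);o2,d2=ray(c2,p2)
    s=np.linalg.lstsq(np.c_[d1,-d2],o2-o1,rcond=None)[0]
    a=o1+s[0]*d1;b=o2+s[1]*d2; return (a+b)/2,np.linalg.norm(a-b)
E
python3 - <<'E'
from h import *
for n in('scene','top'):
    c=snap(n,n+'0.png'); R,t,K=cam(c); print(n,-R.T@t,K[0,0])
    P,u,v=depthpts(c); print(len(P))
print(arm.get_obs(), arm.tcp_to_grasp)
E
```

```text
pics
station.py
scene [1097.53450168  858.80206452 1082.99261087] 533.577151592015
305998
top [ 291.35784019  101.71546835 1600.0252801 ] 538.9937521197166
306024
{'t': 0.1, 'joint_pos': array([ 1.50659014e+00,  3.85459032e-01,  6.78083781e-03, -4.00306644e-04,
       -1.19399026e+00, -2.58610866e-01]), 'dq': array([-0.00060249, -0.00092609,  0.0041161 ,  0.00169808,  0.00042705,
        0.00044662]), 'tau': array([ 4.64223303e-04, -3.91687882e+01,  1.87935305e+01,  4.23180968e+00,
        1.34872008e-02, -7.26837879e-05]), 'tcp_pos': array([198.09239373, 592.22374751, 221.59376375]), 'eef_rot': array([ 3.13968763e+00, -1.19203852e-04, -3.22964580e-01]), 'ft_force': array([ 0.55570504,  0.04616295, -1.04895071]), 'torque': array([ 0.05796486, -0.05679737, -0.00534426]), 'grip_force': 0.0, 'gripper_width': 86.90236836120357} 18.700000000000003
```

View pics/scene0.png

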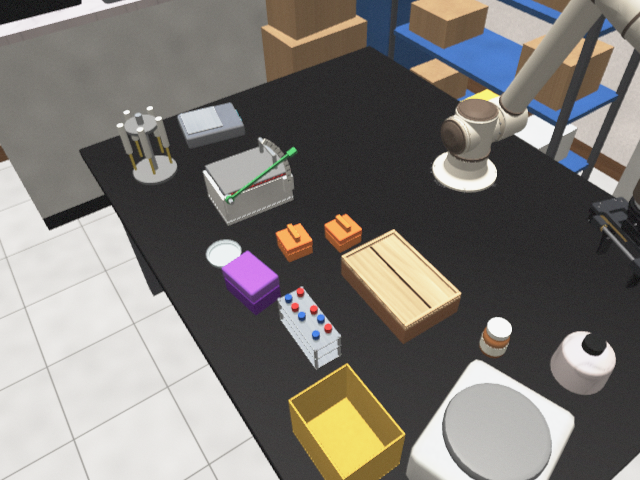

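View pics/top0.png

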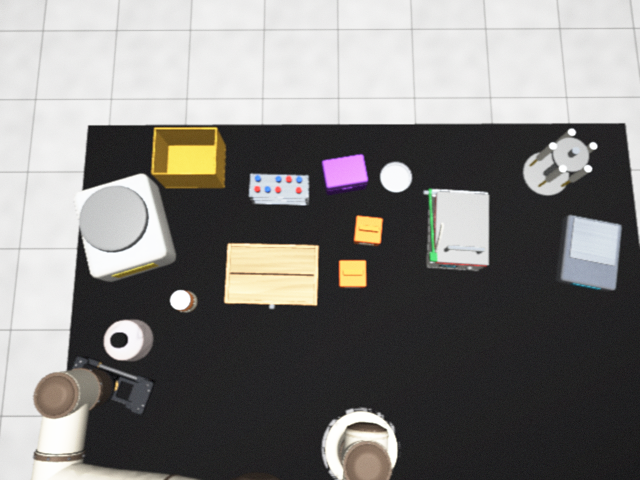

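The scene picture shows boxes at (294,240) and (343,232), the tray at (400,284), and the cooler at (250,180) with its green arm running from (228,200) to (294,152). In the top picture the boxes are at (368,230) and (352,273), the tray is centred at (272,275), and the lid handle is at (463,249). There the image's up direction is +x and left is +y.

```bash
cat >> h.py <<'E'
def hsv(c): return cv2.cvtColor(c['pixels'],cv2.COLOR_RGB2HSV)
def rng(c,lo,hi): return cv2.inRange(hsv(c),np.array(lo),np.array(hi))
def blobs(m,amin=40):
    n,l,s,ce=cv2.connectedComponentsWithStats(m)
    return [(s[i,4],ce[i],l==i) for i in range(1,n) if s[i,4]>=amin]
E
python3 - <<'E'
from h import *
np.set_printoptions(precision=1,suppress=True)
C={n:snap(n) for n in('scene','top')}
def rect(P): 
    r=cv2.minAreaRect(P[:,:2].astype(np.float32)); return np.round(np.array([*r[0],*r[1],r[2]]),1)
for n,c in C.items():
    print('==',n)
    for a,ce,m in blobs(rng(c,(5,150,120),(20,255,255)),150):
        P,u,v=depthpts(c,m); zt=np.percentile(P[:,2],[2,50,98])
        lid=P[(abs(P[:,2]-52)<5)]; rib=P[P[:,2]>66]
        print('orange',a,ce,zt,'lid',rect(lid) if len(lid)>5 else '', 'rib',rect(rib) if len(rib)>4 else '')
    for a,ce,m in blobs(rng(c,(45,120,60),(75,255,255)),40):
        P,u,v=depthpts(c,m); print('green',a,ce,P.min(0),P.max(0)); 
        far=P[np.argsort(P[:,0])]; print(far[:8].mean(0),far[-8:].mean(0))
    hs=hsv(c)
    for a,ce,m in blobs(rng(c,(12,40,120),(24,140,255)),500):
        P,u,v=depthpts(c,m); f=P[abs(P[:,2]-64)<4]; r=P[abs(P[:,2]-74)<4]
        if len(f)>300: print('tray',a,ce,np.percentile(P[:,2],[2,50,98]),'floor',rect(f),'rim',rect(r) if len(r)>10 else '')
    P,u,v=depthpts(c); 
    # cooler region points
    m=(P[:,1]<-120)&(P[:,1]>-420)&(P[:,0]>400)&(P[:,0]<800)
    hb=P[m&(P[:,2]>140)&(P[:,2]<180)]
    lt=P[m&(abs(P[:,2]-116)<6)]
    print('lidtop',len(lt),np.median(lt,0),rect(lt)); print('high',len(hb),hb.min(0),hb.max(0))
# two-view check of orange centres: tallest marks
E
```

```text
== scene
orange 975 [342.6 231.8] [-0.9 49.3 75. ] lid [488.8  24.3  82.   77.8  89. ] rib [489.1  24.6  16.9  57.2   2.6]
orange 951 [293.9 241.4] [ 1.1 49.6 74.5] lid [616.5 -24.6  80.5  76.7  82.5] rib [617.6 -24.5  59.6  14.2  83.2]
orange 2334 [348.7 403.4] [ 14.   82.9 137.6] lid [783.9 461.2  91.4 185.   37.7] rib [786.6 469.  104.1 215.9  37.3]
orange 882 [313.5 448.8] [ 10.   83.2 135.3] lid [899.2 485.8   1.5 137.2   0.2] rib [899.1 500.6   2.4 171.6   0.1]
orange 708 [379.7 462.9] [ 15.   93.9 139.6] lid [803.7 592.3  77.9   2.1   0.4] rib [826.7 592.1 128.    3.1   0.4]
green 202 [266.5 170.2] [ 365.1 -428.4   -4.5] [ 722.9 -171.3  197.8]
[ 390.2 -418.6   -0.4] [ 718.  -197.1  116.6]
tray 5999 [400. 278.] [55.7 64.4 75.7] floor [484.5 256.5 259.1 172.5  88.4] rim [484.5 254.8 262.8 173.1  88.5]
lidtop 2136 [ 626.9 -277.8  115. ] [ 613.  -268.6  186.4  213.3   87.6]
high 297 [ 515.7 -326.6  140.1] [ 646.8 -176.8  179.9]
== top
orange 375 [160.6 153.9] [ 21.7  85.  133.5] lid [842.2 585.7   5.4  93.8  88.8] rib [832.4 586.6 122.6   5.8   0.2]
orange 311 [220.1 160.5] [ 15.4  76.5 130.9] lid [822.5 410.3   2.4 127.1  89.6] rib [824.  410.4   3.9 134.2  89.6]
orange 181 [368.1 229.7] [-4.8 46.4 57.4] lid [615.5 -27.1  76.1  76.4  83.5] rib 
orange 158 [352.6 273.4] [-6.5 43.5 56.8] lid [486.9  20.   75.2  76.1  89.5] rib 
green 213 [431.4 229.5] [ 499.9 -222.3   -3. ] [ 755.5 -175.7  202.2]
[ 501.9 -183.9  194.2] [ 729.6 -206.1   75.3]
tray 5394 [271.9 273.3] [ 1.1 64.7 77.4] floor [483.2 251.6 258.6 169.8  88.4] rim [483.6 252.2 259.7 170.5  88.5]
lidtop 3331 [ 614.  -284.6  115.4] [ 607.9 -268.2  185.4  209.1   85.8]
high 270 [ 526.6 -331.1  140. ] [ 645.  -184.9  180. ]
```

```bash
python3 - <<'E'
from h import *
np.set_printoptions(precision=3,suppress=True)
for y in(-.12-np.pi/2,-.12+np.pi/2): print(arm.ik([617,-25,300],[np.pi,0,y]))
arm.reach([560,0,320],[np.pi,0,-.12+np.pi/2] if 0 else [np.pi,0,-np.pi/2])
c=snap('wrist','w1.png'); R,t,K=cam(c); print(-R.T@t,R[2],K[0,0]); print(arm.get_obs()['joint_pos'],arm.get_obs()['t'])
P,u,v=depthpts(c); print(P.min(0),P.max(0))
E
```

```text
[ 0.221  0.332  0.121  0.    -1.36  -0.341]
[ 0.221  0.332  0.121  0.    -1.36   2.8  ]
[559.433 -82.561 481.441] [-0.     0.305 -0.952] 350.1560111527401
[ 0.291  0.221  0.017 -0.    -1.367 -0.289] 2.7333
[  70.532 -226.586 -758.621] [1833.687  613.59   437.449]
```

View pics/w1.png

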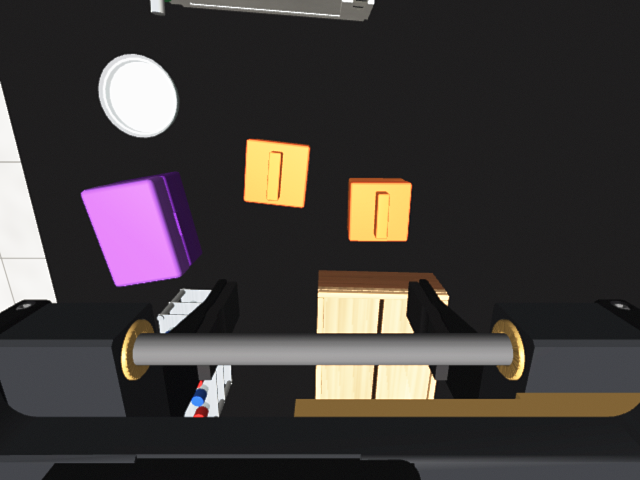

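The wrist picture shows box F at (277,173) and box N at (380,210), both with ribs running up and down (world y). The tray's edge is at the bottom and the gripper hides everything below row 280.

```bash
cat >> h.py <<'E'
def rect(P):
    r=cv2.minAreaRect(P[:,:2].astype(np.float32)); return np.round(np.array([*r[0],*r[1],r[2]]),1)
def boxes(c,amin=500):
    out=[]
    for a,ce,m in blobs(rng(c,(5,120,110),(24,255,255)),amin):
        P,u,v=depthpts(c,m); lid=P[abs(P[:,2]-52)<5]; rib=P[abs(P[:,2]-74)<5]
        if len(lid)>100 and len(rib)>30: print('box px',a,ce.round(),'lid',rect(lid),lid[:,2].mean().round(1),'rib',rect(rib),np.median(rib[:,2]).round(1)); 
E
python3 - <<'E'
from h import *
np.set_printoptions(precision=2,suppress=True)
c=snap('wrist'); boxes(c)
arm.reach([500,265,320],[np.pi,0,-np.pi/2])
c=snap('wrist','w2.png'); boxes(c); print(arm.get_obs()['tcp_pos'],arm.get_obs()['eef_rot'],arm.get_obs()['t'])
m=rng(c,(10,30,110),(28,170,255)); P,u,v=depthpts(c,m>0)
s=(abs(P[:,0]-484)<110)&(abs(P[:,1]-254)<150); P=P[s];print('z',np.percentile(P[:,2],[5,50,95]))
for h in(64,74): Q=P[abs(P[:,2]-h)<3]; print(h,rect(Q),Q.min(0),Q.max(0))
# dark line: dark pixels inside the tray at floor height, by ray onto floor plane
P,u,v=depthpts(c); V=hsv(c)[v,u,2]
s=(abs(P[:,2]-64)<4)&(abs(P[:,0]-484)<40)&(abs(P[:,1]-254)<115)&(V<100)
L=P[s]; print(s.sum(),cv2.fitLine(L[:,:2].astype(np.float32),cv2.DIST_HUBER,0,.01,.01).ravel(),L.min(0),L.max(0))
E
```

```text
box px 3358 [275. 174.] lid [616.6 -27.2  76.1  76.2  83.6] 51.4 rib [616.4 -27.3  55.8  14.3  83.4] 72.5
box px 3769 [379. 209.] lid [487.4  20.   76.3  75.5   0.3] 51.3 rib [487.5  19.9  55.2  14.3  89.3] 73.1
[500.42 263.97 320.1 ] [-3.14 -0.   -1.57] 3.8917
z [ 62.24  64.02 418.6 ]
64 [484.  252.9 245.7 156.3  88.6] [402.76 128.26  61.  ] [564.23 377.39  66.99]
74 [483.9 252.5 260.  170.   88.5] [396.2  120.58  71.01] [571.7  383.43  76.33]
615 [  0.03   1.   483.89 247.86] [479.91 139.55  61.9 ] [488.7  368.91  66.45]
```

View pics/w2.png

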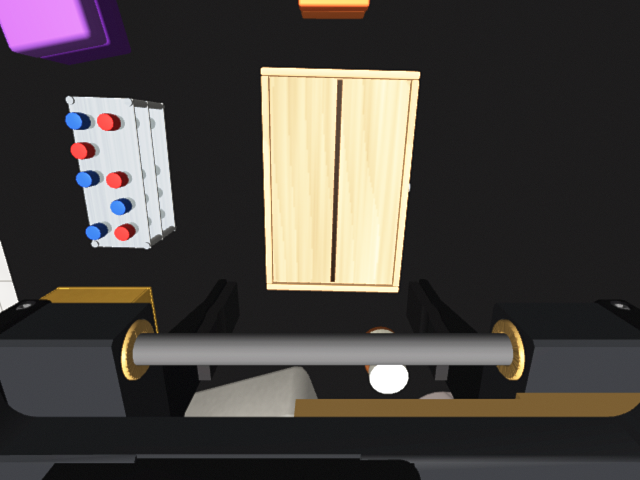

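The tray shows its line from (340,80) to (333,282) and nothing in the way. Its centre is (484, 252.7) with yaw -0.026, the floor is at 64 and the rim at 74, which agrees with the text. Both ribs measure 14 x 56 mm at a height of about 73 mm. Next I pick and place the first box.

```bash
cat > pp.py <<'E'
from h import *
T=np.array([484.,252.7]); TY=-0.026; U=np.array([0.026,1.])
def pick_place(xy,yaw,s):
    up=lambda y:[np.pi,0,y-np.pi/2]
    tgt=T+s*U
    arm.set_gripper(50)
    arm.reach([*xy,130],up(yaw))
    print('guard',arm.move_straight([*xy,55.5],speed=70,guard=8),arm.get_obs()['tcp_pos'])
    z0=arm.get_obs()['tcp_pos'][2]
    arm.set_gripper(0,25); o=arm.get_obs(); print('w',o['gripper_width'],o['grip_force'])
    if o['gripper_width']<10: raise SystemExit('missed')
    arm.move_straight([*xy,230],speed=120)
    o=arm.get_obs(); print('lifted w',o['gripper_width'],o['ft_force'])
    arm.reach([*tgt,230],up(TY))
    arm.move_straight([*tgt,z0+64+12],speed=100)
    print('guard',arm.move_straight([*tgt,z0+64-1],speed=25,guard=5),arm.get_obs()['tcp_pos'],z0)
    arm.set_gripper(50); arm.wait(.2)
    arm.move_straight([*tgt,230],speed=150)
    print('t',arm.get_obs()['t'])
E
python3 - <<'E'
from pp import *
pick_place([616.5,-27.2],-.113,43)
arm.reach([500,265,320],[np.pi,0,-np.pi/2]); boxes(snap('wrist','w3.png'))
E
```

```text
guard False [616.95936683 -27.168335    56.08114595]
w 13.567330522214831 24.99533236026764
lifted w 13.856983553790075 [ 0.26294994  0.54678948 -3.1248069 ]
guard True [485.02052322 295.51117443 119.43775854] 56.081145952589836
t 14.6417
box px 2753 [ 88. 303.] lid [815.  411.    2.2 111.1  89.7] 51.5 rib [8.177e+02 4.110e+02 6.780e+01 2.400e+00 3.000e-01] 74.1
```

```bash
cat >> h.py <<'E'
def trayboxes(c):
    for a,ce,m in blobs(rng(c,(5,170,110),(21,255,255)),500):
        P,u,v=depthpts(c,m); lid=P[abs(P[:,2]-116)<5]; rib=P[abs(P[:,2]-138)<5]
        if len(lid)>100 and len(rib)>30: print('placed px',a,ce.round(),'lid',rect(lid),lid.mean(0).round(1),'rib',rect(rib),np.median(rib[:,2]).round(1),'spread',np.percentile(lid[:,2],[5,95]).round(1))
E
python3 - <<'E'
from pp import *
trayboxes(snap('wrist'))
pick_place([487.5,20],-.008,-43)
arm.reach([500,265,320],[np.pi,0,-np.pi/2]); trayboxes(snap('wrist','w4.png'))
E
```

```text
guard False [487.88752777  20.12365498  55.92232487]
w 13.811923139981335 24.99457687139511
lifted w 13.941737277266972 [-0.11916691  0.05887355 -3.64597183]
guard True [482.69164217 209.57069505 119.46793066] 55.922324871067545
t 24.5583
```

View pics/w4.png

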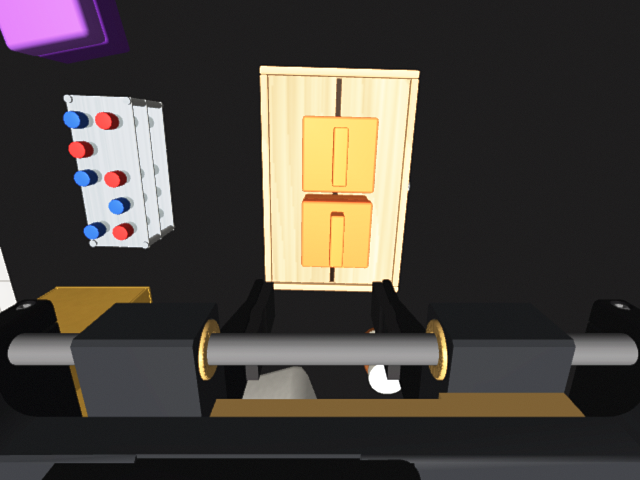

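The picture shows both boxes on the line, at (340,154) and (336,232), upright and square with a small gap. Next I check those numbers and look at the cooler.

```bash
python3 - <<'E'
from h import *
np.set_printoptions(precision=2,suppress=True)
c=snap('wrist'); P,u,v=depthpts(c)
for lo,hi in((112,120),(133,142)):
    s=(P[:,2]>lo)&(P[:,2]<hi)&(abs(P[:,0]-484)<60)&(abs(P[:,1]-253)<100)
    m=np.zeros((480,640),np.uint8); m[v[s],u[s]]=255
    for a,ce,mm in blobs(m,100): Q,_,_=depthpts(c,mm); print(a,ce.round(),rect(Q),Q[:,2].mean())
arm.reach([533,-240,420],[np.pi,0,-np.pi/2])
c=snap('wrist','w5.png'); R,t,K=cam(c); print(-R.T@t); print(arm.get_obs()['joint_pos'],arm.get_obs()['t'])
E
```

```text
4692 [338. 154.] [482.  210.1  75.9  75.9  88.6] 115.35004187884257
3781 [335. 234.] [484.  295.3  76.1  75.3  88.8] 115.34020652962293
863 [339. 157.] [482.  210.3  55.9  14.   88.7] 137.2880937466684
698 [336. 241.] [484.3 295.1  55.5  14.   88.6] 137.2479329883482
[ 532.71 -322.51  581.3 ]
[-0.14  0.25  0.3  -0.   -1.62  0.15] 27.0833
```

View pics/w5.png

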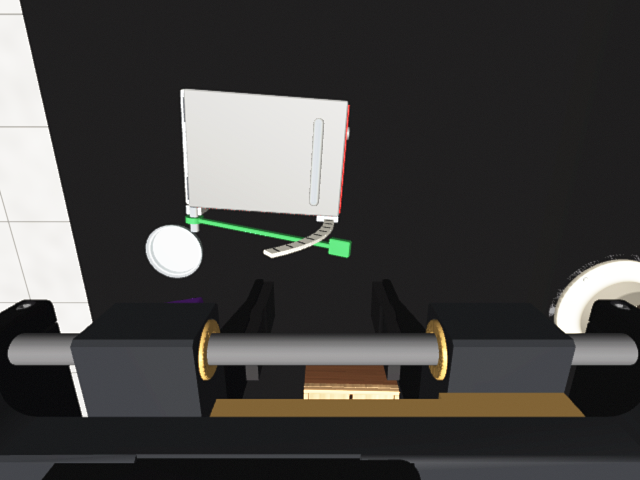

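The picture shows the lid with its handle bar at (317,162) and the green arm running from (187,219) near the hinge to the tab at (340,248). The bar runs along about y.

```bash
python3 - <<'E'
from h import *
np.set_printoptions(precision=2,suppress=True)
c=snap('wrist'); P,u,v=depthpts(c)
reg=(u>170)&(u<352)&(v>80)&(v<225)
L=P[reg&(abs(P[:,2]-116)<4)]; r=rect(L); print('lid',r,L[:,2].mean())
B=P[reg&(P[:,2]>145)&(P[:,2]<175)&(v<210)&(u>300)]; print('bar',len(B),rect(B),np.percentile(B[:,2],[5,50,95]))
a=np.deg2rad(r[4]) ; 
yaw=(r[4]-90 if r[4]>45 else r[4])*np.pi/180; print('yaw',yaw)
ex=np.array([np.cos(yaw),np.sin(yaw),0]); ey=np.array([-np.sin(yaw),np.cos(yaw),0])
ctr=np.array([r[0],r[1],0]); H=ctr+ex*97.5+[0,0,108]; print('hinge',H,'handle pred',H-165*ex+[0,0,53])
# hinge guess relative frame
S={'wrist':c,'scene':snap('scene'),'top':snap('top')}
for n,k in S.items():
    R,t,K=cam(k); gm=rng(k,(45,120,60),(75,255,255))
    gm[:, :]=gm
    b=max(blobs(gm,60),key=lambda q:q[0]); vv,uu=np.nonzero(b[2])
    # rays onto vertical plane containing arm: ey.(X-H)=93
    X=[]
    for q in np.c_[uu,vv]:
        o,d=ray(k,q); X.append(o+d*((93-ey@(o-H))/(ey@d)))
    X=np.array(X)-H; Q=np.c_[X@ex,X[:,2]].astype(np.float32)
    f=cv2.fitLine(Q[Q[:,0]>-175],cv2.DIST_HUBER,0,.01,.01).ravel(); print(n,b[0],'ray ang',-np.arctan(f[1]/f[0]),'off at hinge',f[3]-f[2]*f[1]/f[0],Q.min(0),Q.max(0))
    D,_,_=depthpts(k,b[2]); D=D-H; q=np.c_[D@ex,D@ey,D[:,2]]; q=q[(abs(q[:,1]-93)<20)&(q[:,0]<-30)&(q[:,0]>-235)]
    f=cv2.fitLine(q[:,[0,2]].astype(np.float32),cv2.DIST_HUBER,0,.01,.01).ravel(); print(n,len(q),'depth ang',-np.arctan(f[1]/f[0]),'off',f[3]-f[2]*f[1]/f[0],'y',np.median(q[:,1]),q.min(0),q.max(0))
E
```

```text
lid [ 611.2 -273.6  174.9  211.4   86.1] 115.3048838212948
bar 867 [ 540.3 -281.3  100.8   11.9   86.1] [161.72 165.11 166.98]
yaw -0.06806784082777895
hinge [ 708.47 -280.23  108.  ] handle pred [ 543.86 -269.01  161.  ]
wrist 757 ray ang 0.3725316 off at hinge -36.526566 [-155.77  -68.05] [31.31 32.78]
wrist 525 depth ang 0.37955207 off 3.1505775 y 78.72644899419102 [-157.54   76.84   10.02] [-30.38  83.61  64.79]
scene 203 ray ang 0.3687512 off at hinge 14.024784 [-210.46   12.35] [  9.86 105.25]
scene 160 depth ang 0.38271037 off 2.7908897 y 84.40914324567339 [-212.42   73.01   12.47] [-30.47  96.04  90.59]Traceback (most recent call last):
  File "<stdin>", line 16, in <module>
ValueError: max() iterable argument is empty
```

```bash
cat > lid.py <<'E'
from h import *
YAW=-0.068; ex=np.array([np.cos(YAW),np.sin(YAW),0]); ey=np.array([-np.sin(YAW),np.cos(YAW),0])
BAR=np.array([540.3,-281.3,161.]); H=BAR+165*ex-[0,0,53]
def handle(th): return H+ex*(-165*np.cos(th)+53*np.sin(th))+np.array([0,0,165*np.sin(th)+53*np.cos(th)])
ORI=[np.pi,0,YAW-np.pi/2]
def tcp(th): return handle(th)-[0,0,arm.tcp_to_grasp]
def loc(c,m=None):
    P,u,v=depthpts(c,m); D=P-H; return np.c_[D@ex,D@ey,D[:,2]],u,v
def markang(c):
    q,_,_=loc(c,rng(c,(45,120,60),(75,255,255))>0); q=q[(abs(q[:,1]-93)<12)&(q[:,0]<-20)&(q[:,0]>-200)&(q[:,2]>0)]
    f=cv2.fitLine(q[:,[0,2]].astype(np.float32),cv2.DIST_HUBER,0,.01,.01).ravel()
    return len(q),-np.arctan(f[1]/f[0]),f[3]-f[2]*f[1]/f[0],np.median(q[:,1])
def lidang(c):
    q,_,_=loc(c); q=q[(abs(q[:,1])<70)&(q[:,0]<-20)&(q[:,0]>-130)&(q[:,2]>0)]
    a=np.arctan2(q[:,2]-8,-q[:,0]); q=q[abs(a-np.median(a))<.1]
    f=cv2.fitLine(q[:,[0,2]].astype(np.float32),cv2.DIST_HUBER,0,.01,.01).ravel(); return len(q),-np.arctan(f[1]/f[0])
E
python3 - <<'E'
from lid import *
np.set_printoptions(precision=2,suppress=True)
w=snap('wrist'); s=snap('scene')
for c in(w,s): print('mark',markang(c),'lid',lidang(c))
# bar in scene view; tab by rays from two views
q,u,v=loc(s); b=q[(q[:,0]<-150)&(q[:,0]>-180)&(abs(q[:,1])<46)&(q[:,2]>45)&(q[:,2]<65)]; print('bar scene',len(b),b.mean(0),b.min(0),b.max(0))
q,u,v=loc(w); b=q[(q[:,0]<-150)&(q[:,0]>-180)&(abs(q[:,1])<60)&(q[:,2]>45)&(q[:,2]<65)]; print('bar wrist',len(b),b.mean(0),b.min(0),b.max(0))
print(H,[tcp(t).round(1) for t in(0,.38)],[arm.ik(tcp(t),ORI) for t in(0,.38,.6)])
E
```

```text
mark (828, np.float32(0.3854418), np.float32(3.8809776), np.float64(91.35792217478598)) lid (20577, np.float32(0.7768228))
mark (147, np.float32(0.38115823), np.float32(3.8081245), np.float64(96.26154654517688)) lid (1045, np.float32(-0.0057877703))
bar scene 75 [-162.54    3.57   55.63] [-171.08  -45.96   45.23] [-157.9    45.57   61.74]
bar wrist 873 [-164.97   -2.22   56.85] [-170.94  -50.61   51.1 ] [-158.89   50.09   60.5 ]
[ 704.92 -292.51  108.  ] [array([ 540.3, -281.3,  142.3]), array([ 571.7, -283.4,  199.7])] [array([-0.21,  0.42, -0.14,  0.  , -1.  ,  0.15]), array([-0.21,  0.42,  0.01,  0.  , -1.16,  0.14]), array([-0.2 ,  0.45,  0.12,  0.  , -1.24,  0.13])]
```

The two views agree: the marker is at about 0.384 rad and the bar sits where the text predicts. Now I grip the handle and lift.

```bash
python3 - <<'E'
from lid import *
np.set_printoptions(precision=2,suppress=True)
arm.set_gripper(50)
p=tcp(0); arm.reach([p[0],p[1],260],ORI)
print('guard',arm.move_straight(p,speed=90,guard=8))
arm.set_gripper(0,45); o=arm.get_obs(); print(o['gripper_width'],o['grip_force'],o['tcp_pos'],p)
if o['gripper_width']<9: raise SystemExit('missed')
for th in np.linspace(0,.384,7)[1:]: arm.move_straight(tcp(th),ORI,speed=35)
arm.wait(.5)
o=arm.get_obs(); print(o['gripper_width'],o['grip_force'],o['tcp_pos'],tcp(.384),o['ft_force'],o['t'])
s=snap('scene','s6.png'); w=snap('wrist')
for c in(s,w): print('mark',markang(c),'lid',lidang(c))
cv2.imwrite('pics/s6c.png',cv2.resize(s['pixels'][110:240,180:320,::-1],None,fx=4,fy=4,interpolation=cv2.INTER_CUBIC))
E
```

```text
guard False
11.02067193487851 44.999476075172424 [ 541.11 -281.38  142.36] [ 540.3 -281.3  142.3]
10.662676928269551 44.99919354915619 [ 571.33 -283.42  200.42] [ 572.1  -283.47  200.25] [-4.12 -1.85 -6.2 ] 33.7667
mark (141, np.float32(0.37884942), np.float32(3.9099655), np.float64(95.97937283270123)) lid (1035, np.float32(1.3185256))
mark (305, np.float32(0.28427306), np.float32(16.7957), np.float64(90.36338755151243)) lid (27004, np.float32(0.7156168))
```

View pics/s6c.png

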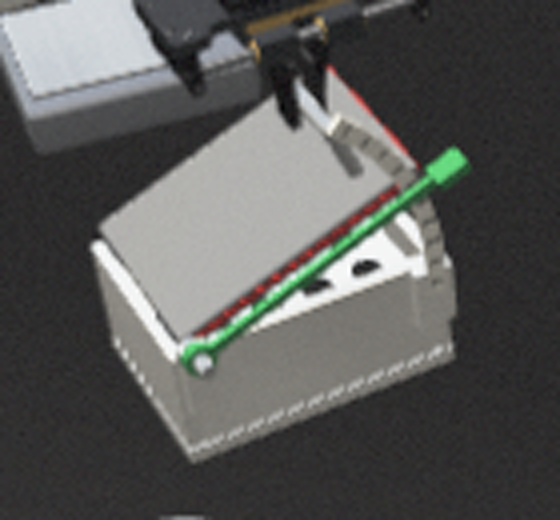

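The crop shows the gripper holding the bar, with the red stripe from (200,335) to (395,190) close to parallel with the green arm from (200,355) to (435,175). To confirm, I measure the lid plane.

```bash
python3 - <<'E'
from lid import *
np.set_printoptions(precision=3,suppress=True)
for n in('scene','top','wrist'):
    c=snap(n); q,u,v=loc(c); th=.38
    r=q[:,0]*np.sin(th)+q[:,2]*np.cos(th)-8
    q=q[(abs(r)<14)&(abs(q[:,1])<68)&(q[:,0]<-5)&(q[:,0]>-175)]
    for _ in range(6):
        A=np.c_[q[:,:2],np.ones(len(q))]; f=np.linalg.lstsq(A,q[:,2],rcond=None)[0]; e=q[:,2]-A@f
        q=q[abs(e)<max(2.5,2*np.median(abs(e)))]
    print(n,len(q),'lid ang',-np.arctan(f[0]),f,e.std(),'mark',markang(c))
c=snap('scene'); hs=hsv(c)
m=(rng(c,(0,110,60),(6,255,255))|rng(c,(172,110,60),(180,255,255)))>0
q,u,v=loc(c,m); q=q[(abs(q[:,1]-75)<10)&(q[:,2]>-5)&(q[:,0]<0)&(q[:,0]>-210)]
f=cv2.fitLine(q[:,[0,2]].astype(np.float32),cv2.DIST_HUBER,0,.01,.01).ravel(); print('stripe',len(q),-np.arctan(f[1]/f[0]),np.median(q,0))
E
```

```text
scene 1229 lid ang 0.3690446290958607 [-0.387  0.005  7.768] 1.3267592080425694 mark (147, np.float32(0.38731468), np.float32(2.823883), np.float64(95.73049141645852))Traceback (most recent call last):
  File "<stdin>", line 10, in <module>
  File "lid.py", line 11, in markang
    f=cv2.fitLine(q[:,[0,2]].astype(np.float32),cv2.DIST_HUBER,0,.01,.01).ravel()
      ~~~~~~~~~~~^^^^^^^^^^^^^^^^^^^^^^^^^^^^^^^^^^^^^^^^^^^^^^^^^^^^^^^^
cv2.error: OpenCV(4.12.0) /io/opencv/modules/imgproc/src/linefit.cpp:50: error: (-215:Assertion failed) count > 0 in function 'fitLine2D_wods'
```

```bash
python3 - <<'E'
from lid import *
a=arm.get_obs(); arm.wait(.5); b=arm.get_obs(); print(b['tcp_pos']-a['tcp_pos'],b['gripper_width']-a['gripper_width'],b['grip_force'],b['t'])
c=snap('scene'); P,u,v=depthpts(c)
s=(abs(P[:,2]-138)<4)&(abs(P[:,0]-484)<60)&(abs(P[:,1]-253)<100); m=np.zeros((480,640),np.uint8); m[v[s],u[s]]=255
for _,_,mm in blobs(m,30): print(rect(depthpts(c,mm)[0]))
print(arm.finish_job())
E
```

```text
[ 2.40779112e-03 -3.45091274e-02 -5.77674841e-05] 0.31361920638633833 44.999202489852905 34.4667
[483.8 213.2  56.9  16.5  88.3]
[485.1 298.1  56.2  16.9  88.5]
the job is handed in; nothing more can be done
None
```

I handed the job in at about 34 s: both boxes stand on the tray's line, square and about 85 mm apart centre to centre, and the gripper holds the lid at about 0.37–0.38 rad, against about 0.384 for the marker arm; no verdict came back.

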